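# Re-rack the bench row in reverse order

### The arm

A 7-joint arm with a two-finger parallel gripper is mounted at the origin on a cart in front of the work surface, level with it; the furniture and walls round the work are solid. World frame = base frame: x ahead of the robot, y to its left, z up, the work surface at z = 0. Lengths are in m, angles in rad, forces in N, time in s.
With the tool pointing down it reaches from about 0.425 to 0.925 m from the base axis. Payload 6.8 kg.
Tool frame: the origin (TCP) lies between the finger pads; the fingertips stand 14 mm ahead of it and the grasp point (between the pads) lies 5 mm behind it; z points along the fingers, y is the line along which they close (so a half turn about z gives the same grasp; the last joint's range is limited). The gripper opens to 85 mm and grips with 20 to 120 N. Pads are 22 mm wide; open, the fingers measure 114 mm over their backs; the gripper's body (76 mm by 85 mm) begins 54 mm behind the grasp point. The pads swing forward as they close: fully open they stand 13 mm farther back than shut.
Start: joints at [-1.401, 0.477, 0.022, 1.555, -0.011, 1.109, -0.083], TCP at [0.185, 0.649, 0.245] pointing down, gripper open.
Joint ranges: [-2.96, 2.96], [-0.34, 2.1], [-1.41, 1.46], [0.24, 2.44], [-1.37, 4.51], [0.17, 1.92], [-2.96, 2.96]. Speed limits (rad/s): [2.39, 2.39, 3.14, 3.14, 3.14, 3.14, 3.14].

### API

Orientations are given as a rotation vector (axis times angle).
In Python, from bench import r, eyes, ticket gives the robot as it stands. The module is installed in compiled form; this text tells all that it offers.
- The arm moves only by the tool arm_command, never from a script. Its argument "plan" is text: rows parted by semicolons, each of 4 numbers parted by spaces: the shift along the tool's x, y, z in m, then the turn about the tool's z in degrees. In form: tx ty tz yaw; .... A call has 1 to 20 rows; each row shifts and turns the commanded pose from where the row before left it, along the tool's axes as they then stand; what a row does not reach is not made up. A row lasts 1/8 s, in which the tool goes at most 62.5 mm and 10.7 degrees, less where a joint would pass 70% of its speed; a pose out of reach is approached as far as the arm can. A call is refused whole if a number of a shift passes 0.0625 or a number of a turn 10.7, either way. A call with a gripper value outside its range is refused whole. "hand" is the closure, from -1 (fully open) to 1 (shut), set as the call begins (left out, the last holds). The fingers move at their own pace and stop on an object; "grip_force" is the grip in N (left out, the last holds). Time passes only in rows, so rows that do not move let the fingers close. It gives the time, the measured TCP pose, the force, the opening and the grip force at its end, in the units of the state.
- r.get_obs(): the state, without advancing time (a new reading comes with each control period).
- eyes.grab_frame(name): name is "scene" or "top" or "wrist"; returns (picture, depth): 384x512x3 uint8, red, green, blue; 384x512 float32, m along the optical axis (not along the pixel's ray), 0 where there is no reading.
- eyes.calibration(name): a dict with "fov_y" (degrees; the focal length in pixels is half the picture's height over the tangent of half this angle, whatever the lens; pixels are square), "cx", "cy" (the principal point, pixels), "k1" (the pictures are not rectified: a ray, as slopes to the right and down, at radius r is drawn at 1 + k1 r^2 times it, then the intrinsics apply), "origin" and "attitude" of the camera in the world; the wrist camera has in their place "tool_from_camera" (4x4, takes a point from camera to tool coordinates, whose origin is the TCP and whose axes are the flange's). Camera axes: x right, y up, looking along -z (the intrinsics and any distortion apply to the point x, -y, -z); pixel columns grow to the right and rows downward; lengths in m; the calibration is good to about 2 mm. A picture is of the moment at which its call begins: read the wrist's pose just before it. calibration takes no time and is no camera call.
- ticket.hand_in(): hands the job in; it is judged then, once.
The state is a dict: "clock": time; "joints": joint angles; "qvel": joint speeds; "tau": joint torques, N m; "tcp_pos": TCP position; "orientation": TCP orientation; "contact_force": force on the tool from outside, world axes, zero at the start; "moment": the same for the moment, N m; "grip_width": finger opening in m; "gripper_force": force on a finger pad.
Only numpy, scipy, OpenCV 4.12 (cv2) and the standard library are available. Lean on these libraries where they do the work, as an engineer would, in place of code of your own. Each camera call takes 0.05 s, during which the arm holds its last target. There are 200 camera calls.

### The job

The next jeweller at this bench is left-handed: move the row of four things (green bottle, steel doming block, brass wax tin, bronze bull) from the inserts of the source board to the empty rack with four bays, one thing to a bay and in reverse order, so that the leftmost thing as seen from the robot ends in the rightmost bay, the second from the left in the second from the right, and so on. Stand each upright in the middle of its bay, and let go of it.

Things in the scene. Friction and masses are not known exactly. Their poses are not given: they have to be found in the camera images.
- bottle_mid (a point): small green bottle with a screw cap: round body 35 mm in diameter up to 26 mm height, cap 26 mm in diameter, 40 mm tall in all, 0.06 kg. This point is its centre, half-way up (20 mm above its underside); z up along its height. Stands at the start on its own insert on the source board.
- block_mid (a point): steel doming block, a cube with round hollows, 34 x 35 x 34 mm tall, 0.38 kg; x and y are square to its side faces. This point is its centre, half-way up (17 mm above its underside); z up along its height. Stands at the start on its own insert on the source board.
- tin_mid (a point): round flat brass tin of amber wax, 51 mm in diameter, 19 mm tall, 0.07 kg. This point is its centre, half-way up (9.5 mm above its underside); z up along its height. Stands at the start on its own insert on the source board.
- bull_mid (a point): small bronze bull on four legs, 19 mm wide along its own x, 58 mm long along its own y, 40 mm tall, solid body 10 to 35 mm above its feet, 0.16 kg; its length lies along the row. Grasp it across its 19 mm. This point is its centre, half-way up (20 mm above its underside); z up along its height. Stands at the start on its own insert on the source board.
- insert_bottle: light plywood plate 74 mm (x) by 70 (y, along the row) by 4 thick, on the source board, on whose middle the green bottle stands at the start, between two brass fences 5 mm high, 40 apart, at its -y and +y sides. It stays there and so shows where the green bottle stood, which differs from run to run. Origin: centre of its underside; axes as the board's.
- insert_block: light plywood plate 74 mm (x) by 70 (y, along the row) by 4 thick, on the source board, on whose middle the doming block stands at the start, between two brass fences 5 mm high, 39 apart, at its -y and +y sides. It stays there and so shows where the doming block stood, which differs from run to run. Origin: centre of its underside; axes as the board's.
- insert_tin: light plywood plate 74 mm (x) by 70 (y, along the row) by 4 thick, on the source board, on whose middle the wax tin stands at the start, between two brass fences 5 mm high, 56 apart, at its -y and +y sides. It stays there and so shows where the wax tin stood, which differs from run to run. Origin: centre of its underside; axes as the board's.
- insert_bull: light plywood plate 74 mm (x) by 70 (y, along the row) by 4 thick, on the source board, on whose middle the bull stands at the start, between two brass fences 5 mm high, 62 apart, at its -y and +y sides. It stays there and so shows where the bull stood, which differs from run to run. Origin: centre of its underside; axes as the board's.
- src_board: source board, fixed, in front of or behind the rack: flat brown wood 84 mm (x) by 308 (y) by 8 thick, with four inserts in a row at y = -114, -38, 38 and 114 mm; their tops, on which the things stand, are 12 mm above the table. Origin: centre of its underside; +y is to the left seen from the robot, within 10 degrees.
- bay_rack: target rack, fixed: dark wooden board 84 mm (x) by 308 (y) by 12 thick, with five aluminium dividers (4 mm thick, 8 high) that part it into four empty bays 72 mm wide, open to front and back, centred at x = 0, y = -114, -38, 38 and 114 mm. Origin: centre of its underside; +y is to the left seen from the robot, within 10 degrees.
There are look-alikes about, which are no part of the job. What is shaped like the part that bears block_mid but blue or pink is not meant.

How it is judged:
By the outcome, as a careful person would: the job done as asked, in the order asked, and still so for the second after the job is handed in, with the robot touching nothing.
It also fails if it takes over 88 s, if anything falls off the work surface, if the arm or the gripper's body presses on something with over 40 N, if the wrist force passes 120 N, or if a joint passes its speed limit or range.

## Working session

There is one attempt and no reset: what is moved stays moved. The work goes in short steps, Python scripts to look and compute and a tool call to move; the robot and the scene stay as the last step left them, time stands still between calls to the robot, and variables do not carry over. Pictures are saved under pics/ and viewed, at most 14 in all, crops included, and the job is handed in when it is done.

Besides the shell and the picture viewer there is one more tool, called after ">>>" by a JSON object that holds its "name" and its "arguments". arm_command: Moves the arm, as the interface text tells. Its arguments: {"type":"object","properties":{"plan":{"type":"string"},"hand":{"type":"number"},"grip_force":{"type":"number"}},"required":["plan"]}

```bash
mkdir -p pics; cat > h.py <<'E'
import numpy as np, cv2
from bench import r, eyes, ticket
from scipy.spatial.transform import Rotation as R
def T(name,obs=None):
    c=eyes.calibration(name)
    if name=="wrist":
        M=np.eye(4);M[:3,:3]=R.from_rotvec(obs["orientation"]).as_matrix();M[:3,3]=obs["tcp_pos"]
        return c,M@np.array(c["tool_from_camera"])
    M=np.eye(4);A=np.array(c["attitude"],float)
    M[:3,:3]=A if A.shape==(3,3) else R.from_rotvec(A).as_matrix();M[:3,3]=c["origin"];return c,M
def cloud(name,d,obs=None):
    c,M=T(name,obs);h,w=d.shape;f=h/2/np.tan(np.radians(c["fov_y"])/2)
    v,u=np.mgrid[:h,:w].astype(float);K=np.array([[f,0,c["cx"]],[0,f,c["cy"]],[0,0,1]])
    p=cv2.undistortPoints(np.stack([u.ravel(),v.ravel()],1)[:,None],K,np.array([c["k1"],0,0,0.])).reshape(h,w,2)
    P=np.stack([p[...,0]*d,-p[...,1]*d,-d],-1);return P@M[:3,:3].T+M[:3,3]
def shot(name,tag,z=1):
    o=r.get_obs();im,d=eyes.grab_frame(name)
    cv2.imwrite(f"pics/{tag}.png",cv2.resize(im[...,::-1],None,fx=z,fy=z,interpolation=cv2.INTER_CUBIC))
    P=cloud(name,d,o);P[d==0]=np.nan;np.savez(f"pics/{tag}.npz",im=im,P=P);return im,P
E
python3 - <<'E'
from h import *
for n in("scene","top","wrist"): print(n,eyes.calibration(n))
for n in("scene","top"): shot(n,n+"0",1.5)
print(r.get_obs())
E
```

```text
scene {'fov_y': 48.03504089292604, 'cx': 249.11118324145164, 'cy': 193.9149791825352, 'k1': 0.001672039479477559, 'origin': array([-0.04753862,  0.38746169,  0.64380185]), 'attitude': array([ 0.5271092 , -0.87467274, -1.89032527])}
top {'fov_y': 52.745070784369304, 'cx': 259.67881095600256, 'cy': 194.58347358858447, 'k1': 0.0013706643180576793, 'origin': array([0.46055163, 0.05148104, 0.89595427]), 'attitude': array([ 0.10387198, -0.08082517, -1.57828235])}
wrist {'fov_y': 71.33370280634733, 'cx': 253.9810947980265, 'cy': 188.67294270098435, 'k1': -0.01599846996140397, 'tool_from_camera': array([[ 1.89212284e-04,  9.47416188e-01,  3.20003953e-01,
         8.35748206e-02],
       [ 9.99999657e-01,  7.87469955e-05, -8.24422307e-04,
        -8.56651085e-04],
       [-8.06270390e-04,  3.20004000e-01, -9.47415849e-01,
        -1.29454657e-01],
       [ 0.00000000e+00,  0.00000000e+00,  0.00000000e+00,
         1.00000000e+00]])}
{'clock': 0.1, 'joints': array([-1.40111285,  0.47773197,  0.02233716,  1.55634742, -0.01149737,
        1.10931961, -0.08307453]), 'qvel': array([-4.51230700e-04, -1.85244336e-03,  3.82061223e-04, -1.66437965e-03,
        2.32932167e-03,  1.68139647e-03,  7.58695343e-05]), 'tau': array([ 4.41638811e-03, -5.97763002e+01,  1.61371440e+00, -2.81954527e+01,
        1.28452064e-02,  4.99392656e-03, -7.03993408e-06]), 'tcp_pos': array([0.18496705, 0.64862577, 0.24441526]), 'orientation': array([-4.34844010e-01, -3.11124003e+00,  2.63037881e-03]), 'contact_force': array([ 0.05178879, -0.32532203, -0.43520941]), 'moment': array([0.02040879, 0.01424035, 0.00722369]), 'gripper_force': 0.0, 'grip_width': 0.08555789185127591}
```

View pics/top0.png

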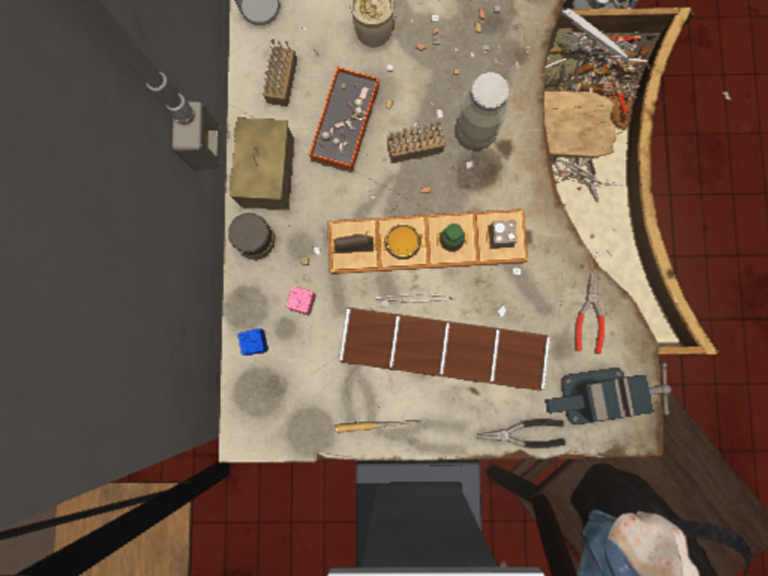

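View pics/scene0.png

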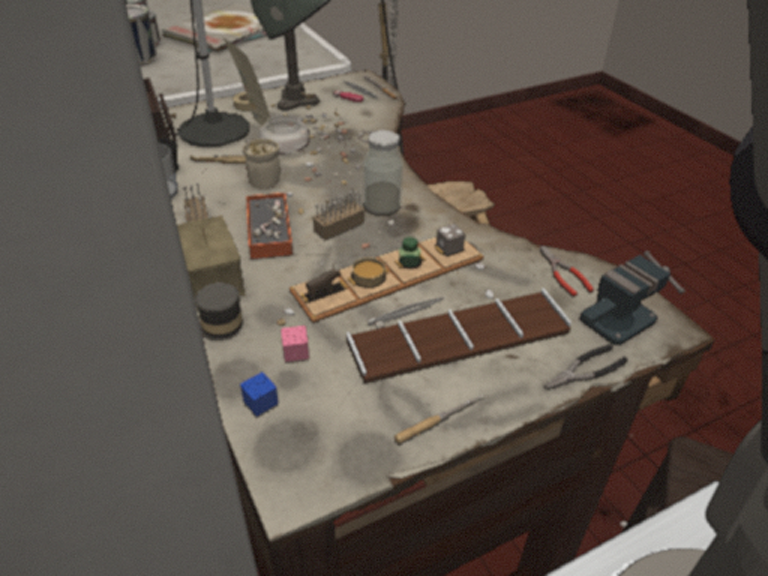

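Top view (zoomed ×1.5) shows the source row, left to right: bull (352,243), tin (403,241), bottle (453,236), steel block (502,233). The empty rack runs from (345,335) to (546,362). The blue cube (251,341) and the pink cube (300,300) are look-alikes, and the grey steel one standing on its insert is the one meant. Next I measure.

```bash
cat > m.py <<'E'
from h import *
z=np.load("pics/top0.npz");im,P=z["im"],z["P"]
def at(u,v): return np.round(P[int(v/1.5),int(u/1.5)],3)
for n,(u,v) in dict(wall=(120,300),wall2=(60,80),wallr=(212,300),post=(190,130),table=(420,280),box=(262,160),jar=(490,90),vise=(600,395),pinkc=(300,300),cart=(420,520),tablefront=(300,440)).items(): print(n,at(u,v))
def sel(x0,x1,y0,y1):
    m=np.zeros(im.shape[:2],bool);m[int(y0/1.5):int(y1/1.5),int(x0/1.5):int(x1/1.5)]=1;return m
Z=P[...,2]
def rect(m,name):
    n,l,s=cv2.connectedComponentsWithStats(m.astype(np.uint8));m=l==1+np.argmax(s[1:,4])
    p=P[m][:,:2];c,wh,a=cv2.minAreaRect((p*1000).astype(np.float32));print(name,len(p),np.round(c,1),np.round(wh,1),round(a,2),"z med",np.median(Z[m]).round(4),np.percentile(Z[m],[2,98]).round(4));return m
rect(sel(325,560,295,395)&(Z>.006),"rack")
rect(sel(320,535,203,280)&(Z>.005),"src")
for n,b in dict(bull=(330,375,225,262),tin=(380,424,220,262),bottle=(432,474,215,258),block=(482,522,215,255)).items():
    rect(sel(*b)&(Z>.021),n)
E
python3 m.py
```

```text
wall [0.526 0.341 0.297]
wall2 [0.704 0.342 0.423]
wallr [ 0.557  0.342 -0.001]
post [0.761 0.32  0.177]
table [ 0.586  0.017 -0.001]
box [0.757 0.251 0.073]
jar [ 0.83  -0.078  0.13 ]
vise [ 0.412 -0.224  0.084]
pinkc [0.552 0.198 0.034]
cart [ 0.11   0.007 -0.446]
tablefront [ 0.343  0.202 -0.002]Traceback (most recent call last):
  File "m.py", line 11, in <module>
    rect(sel(325,560,295,395)&(Z>.006),"rack")
    ~~~~^^^^^^^^^^^^^^^^^^^^^^^^^^^^^^^^^^^^^^
  File "m.py", line 9, in rect
    n,l,s=cv2.connectedComponentsWithStats(m.astype(np.uint8));m=l==1+np.argmax(s[1:,4])
    ^^^^^
ValueError: too many values to unpack (expected 3)
```

```bash
python3 - <<'E'
from h import *
z=np.load("pics/top0.npz");im=z["im"]
cv2.imwrite("pics/crop0.png",cv2.resize(im[130:265,210:375,::-1],None,fx=4.4,fy=4.4,interpolation=cv2.INTER_CUBIC))
E
```

```text
(no output)
```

View pics/crop0.png

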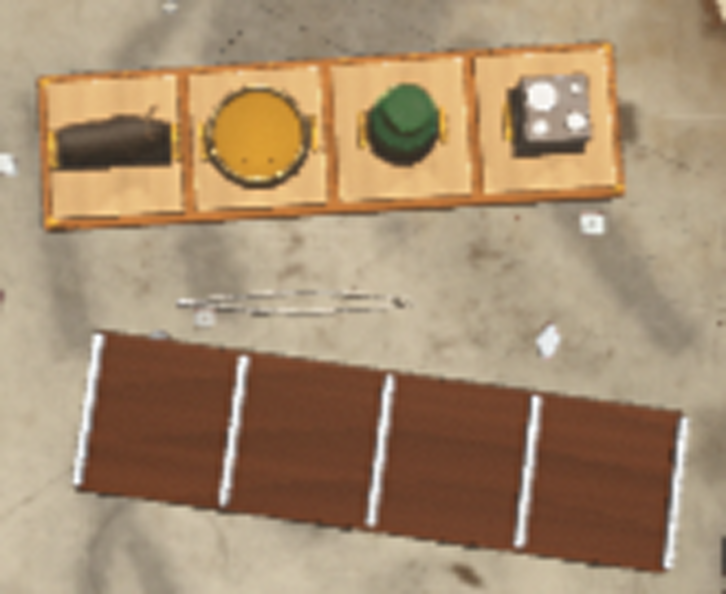

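```bash
sed -i 's/n,l,s=cv2/n,l,s,_=cv2/' m.py; python3 m.py | tail -6; python3 - <<'E'
from h import *
for n in("top0","scene0"):
    P=np.load(f"pics/{n}.npz")["P"];im=np.load(f"pics/{n}.npz")["im"]
    m=(abs(P[...,1]-.342)<.008)&(P[...,2]>.02)
    print(n,m.sum(),np.nanmin(P[m],0),np.nanmax(P[m],0),np.percentile(P[m],[1,99],axis=0).round(3).tolist())
    for u,v in [(20,100),(20,200),(20,300),(60,370),(100,100),(130,200),(140,300),(5,380)]: print((u,v),P[v,u].round(3),im[v,u])
E
```

```text
rack 5040 [478.9 -17. ] [308.3  84. ] 81.45 z med 0.0112 [0.008  0.0196]
src 4518 [645.5   6. ] [ 84.4 307.6] 2.74 z med 0.0113 [0.0057 0.0483]
bull 173 [641.4 119. ] [16.7 55.3] 4.3 z med 0.0394 [0.0273 0.0464]
tin 392 [642.5  44.6] [50.7 49. ] 45.43 z med 0.0258 [0.0217 0.0313]
bottle 198 [648.8 -31.9] [34.5 32.4] 83.43 z med 0.0442 [0.0234 0.0531]
block 276 [ 649.7 -106.7] [34.2 34.3] 89.73 z med 0.0447 [0.0243 0.0476]
top0 42983 [0.34122178 0.33401973 0.02000084] [1.04050158 0.34525656 0.50164301] [[0.347, 0.34, 0.032], [0.95, 0.343, 0.489]]
(20, 100) [0.629 0.342 0.456] [72 69 65]
(20, 200) [0.51  0.342 0.444] [74 72 67]
(20, 300) [0.393 0.342 0.432] [73 70 67]
(60, 370) [ 0.142  0.571 -0.114] [16 13 12]
(100, 100) [0.71  0.342 0.238] [69 67 62]
(130, 200) [0.549 0.342 0.073] [68 66 62]
(140, 300) [ 0.192  0.634 -0.927] [81 30 23]
(5, 380) [-0.025  0.983 -0.535] [86 71 60]
scene0 3434 [0.33682483 0.33907647 0.02015657] [0.34627604 0.34999944 0.53663032] [[0.337, 0.339, 0.035], [0.344, 0.35, 0.534]]
(20, 100) [0.34  0.411 0.462] [89 87 83]
(20, 200) [0.339 0.443 0.361] [89 89 84]
(20, 300) [0.34  0.486 0.222] [88 85 81]
(60, 370) [0.339 0.486 0.057] [83 81 77]
(100, 100) [0.338 0.346 0.447] [87 86 82]
(130, 200) [0.654 0.301 0.056] [85 78 72]
(140, 300) [0.34  0.357 0.141] [88 84 80]
(5, 380) [0.339 0.547 0.086] [80 79 74]
```

```bash
cat > plan.py <<'E'
from h import *
def cur(o=None):
    o=o or r.get_obs();M=R.from_rotvec(o["orientation"]).as_matrix()
    return np.r_[o["tcp_pos"],np.degrees(np.arctan2(M[1,0],M[0,0]))]
def plan(wps,step=.04,start=None,slow=None):
    """wps: (x,y,z,angle of tool x in world deg). prints rows (rounded to 0.5 mm, 0.1 deg), tool z down"""
    p=np.array(cur() if start is None else start,float);rows=[]
    for w in wps:
        s=w[4] if len(w)>4 else step;w=np.array(w[:4],float);a=p.copy()
        da=(w[3]-a[3]+180)%360-180
        n=int(max(1,np.ceil(np.linalg.norm(w[:3]-a[:3])/s),np.ceil(abs(da)/8)))
        for i in range(1,n+1):
            t=a+(w-a)*i/n;t[3]=a[3]+da*i/n
            th=np.radians(p[3]);X=np.array([np.cos(th),np.sin(th),0]);Y=np.array([np.sin(th),-np.cos(th),0])
            d=t[:3]-p[:3];row=np.array([round(d@X*2000)/2000,round(d@Y*2000)/2000,round(-d[2]*2000)/2000,round(-(t[3]-p[3]),1)])
            rows.append(row);p[:3]+=row[0]*X+row[1]*Y-row[2]*np.array([0,0,1.]);p[3]-=row[3]
    s="; ".join(" ".join(f"{v:g}" for v in q) for q in rows)
    print(len(rows),"rows, ends",p.round(4));print(s.replace("-0 ","0 "))
E
python3 -c "
from plan import *
print(cur())
plan([(.185,.48,.3,164),(.165,.41,.3,164)])"
```

```text
[  0.18496705   0.64862577   0.24441526 164.0871414 ]
7 rows, ends [  0.165    0.4099   0.2999 163.9871]
-0.0095 -0.0325 -0.011 0; -0.009 -0.0325 -0.011 0; -0.0095 -0.0325 -0.0115 0.1; -0.009 -0.032 -0.011 -0; -0.0095 -0.0325 -0.011 -0; 0 -0.0365 0 -0; 0 -0.0365 0 -0
```

>>> {"name": "arm_command", "arguments": {"plan": "-0.0095 -0.0325 -0.011 0; -0.009 -0.0325 -0.011 0; -0.0095 -0.0325 -0.0115 0; -0.009 -0.032 -0.011 0; -0.0095 -0.0325 -0.011 0; 0 -0.0365 0 0; 0 -0.0365 0 0; 0 0 0 0", "hand": 1}}

```text
clock: 1.1
tcp_pos: [0.165, 0.4081, 0.3006]
orientation: [-0.436, -3.111, 0.002]
contact_force: [0.2, 1.2, 0.1]
grip_width: 0.0001
gripper_force: 0.0
```

```bash
python3 -c "
from plan import *
o=r.get_obs();print(cur(o),o['joints'],o['contact_force'],np.hypot(*o['tcp_pos'][:2]))
shot('scene','s1',1.5)"
```

```text
[  0.16501327   0.40810577   0.30062134 164.05791257] [-1.34490141e+00  2.73820643e-02  1.68523848e-02  2.01590861e+00
 -5.66616283e-04  1.09927739e+00 -3.52430767e-02] [0.21312482 1.21833482 0.07312712] 0.44020415706441024
```

View pics/s1.png

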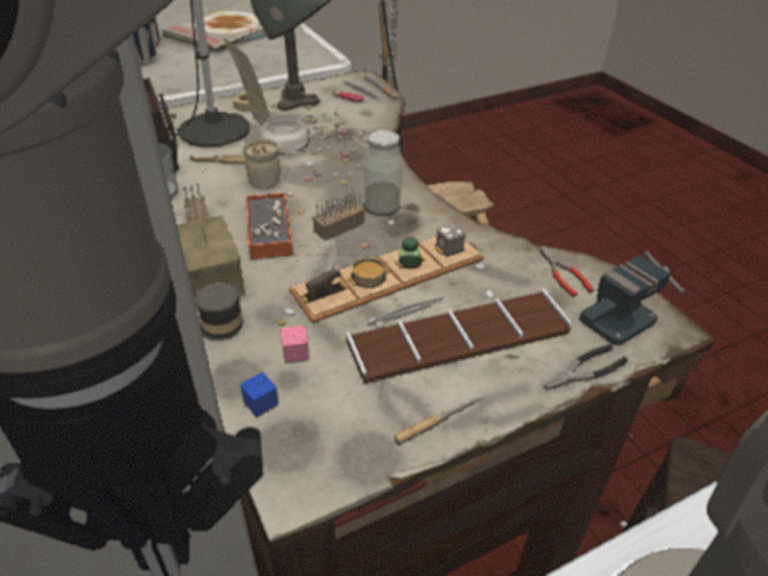

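The wrist is still on the far side of the wall, with its corner at about (0.34, 0.342). The joints leave room to tuck in to a radius of about 0.36 at z 0.30 and swing round it.

```bash
python3 -c "
from plan import *
f=lambda rr,a,z:(rr*np.cos(np.radians(a)),rr*np.sin(np.radians(a)),z,a+92)
w=[f(.36,68,.3)]+[f(.36,a,.3)+(.06,) for a in (61,54,47,40,33,26,19)]+[f(.42,10,.3),(.5,.03,.3,93)]
plan(w)"
```

```text
16 rows, ends [5.00000e-01 2.98000e-02 2.99900e-01 9.29744e+01]
0.003 -0.027 0.0005 1.4; 0.002 -0.0275 0 1.3; 0.0015 -0.027 0.0005 1.4; -0.044 -0.004 0 7; -0.0435 -0.0045 0 7; -0.044 -0.004 0 7; -0.0435 -0.0045 0 7; -0.044 -0.004 0 7; -0.0435 -0.004 0 7; -0.044 -0.0045 0 7; -0.0225 0.0175 0 3; -0.0215 0.0185 0 3; -0.0205 0.02 0 3; -0.02 0.025 0 3; -0.0185 0.0265 0 3; -0.0175 0.027 0 3
```

>>> {"name": "arm_command", "arguments": {"plan": "0.003 -0.027 0 1.4; 0.002 -0.0275 0 1.3; 0.0015 -0.027 0 1.4; 0 0 0 0"}}

```text
clock: 1.65
tcp_pos: [0.1348, 0.3341, 0.3008]
orientation: [-0.546, -3.094, -0.0]
contact_force: [-1.0, 1.0, 1.2]
grip_width: 0.0001
gripper_force: 0.0
```

```bash
python3 -c "
from plan import *
o=r.get_obs();print(cur(o),o['joints'],o['contact_force'])"
```

```text
[1.34764161e-01 3.34145095e-01 3.00815557e-01 1.59995003e+02] [-1.35071593e+00 -1.25314842e-01 -9.35238074e-03  2.15859897e+00
 -1.31933823e-03  1.10815635e+00 -1.37763054e-01] [-1.0014813   0.96881446  1.16848951]
```

As predicted. Now I swing round.

>>> {"name": "arm_command", "arguments": {"plan": "-0.044 -0.004 0 7; -0.0435 -0.0045 0 7; -0.044 -0.004 0 7; -0.0435 -0.0045 0 7; -0.044 -0.004 0 7; -0.0435 -0.004 0 7; -0.044 -0.0045 0 7; -0.0225 0.0175 0 3; -0.0215 0.0185 0 3; -0.0205 0.02 0 3; -0.02 0.025 0 3; -0.0185 0.0265 0 3; -0.0175 0.027 0 3; 0 0 0 0", "hand": -1}}

```text
clock: 3.4
tcp_pos: [0.5029, 0.0295, 0.3007]
orientation: [2.163, 2.274, -0.002]
contact_force: [-0.0, -0.5, 0.0]
grip_width: 0.085
gripper_force: 0.0
```

```bash
python3 -c "
from plan import *
o=r.get_obs();print(cur(o),o['joints'],o['contact_force'])
plan([(.64,.119,.20,92.7)])"
```

```text
[5.02949187e-01 2.95404651e-02 3.00742980e-01 9.28605249e+01] [-0.76658418  0.14528146  0.65701605  1.92313812 -0.09531442  1.10367882
 -0.02183948] [-0.04400367 -0.46042402  0.0104433 ]
5 rows, ends [ 0.6402  0.1189  0.2002 92.6605]
0.0165 0.0285 0.02 0; 0.0165 0.028 0.0205 0.1; 0.0165 0.0285 0.02 -0; 0.0165 0.028 0.02 0; 0.0165 0.0285 0.02 0.1
```

>>> {"name": "arm_command", "arguments": {"plan": "-0.02 0.033 0 0; -0.015 0.033 0 0; 0 0.032 0 0; 0 0 0 0; 0 0 0 0"}}

```text
clock: 4.03
tcp_pos: [0.5993, 0.0011, 0.3003]
orientation: [-2.162, -2.279, 0.002]
contact_force: [0.6, 0.0, 0.9]
grip_width: 0.0858
gripper_force: 0.0
```

```bash
cat > m2.py <<'E'
from plan import *
import sys
shot("wrist","w1",1.5)
z=np.load("pics/w1.npz");P=z["P"];im=z["im"].astype(int);Z=P[...,2]
def rect(box,lo,name,hi=.09):
    m=(P[...,0]>box[0])&(P[...,0]<box[1])&(P[...,1]>box[2])&(P[...,1]<box[3])&(Z>lo)&(Z<hi)
    p=P[m][:,:2]
    if len(p)<20: print(name,"few");return
    c,wh,a=cv2.minAreaRect((p*1000).astype(np.float32));print(name,len(p),np.round(c,1),np.round(wh,1),round(a,2),"z",np.percentile(Z[m],[2,50,98]).round(4))
rect((.59,.71,-.17,.19),.005,"src");rect((.42,.545,-.2,.16),.006,"rack")
B=dict(bull=(.64,.12),tin=(.643,.044),bottle=(.648,-.032),block=(.65,-.107))
for n,(x,y) in B.items(): rect((x-.037,x+.037,y-.036,y+.036),.023 if n!="tin" else .0255,n)
print("table",np.nanmedian(Z[(abs(P[...,0]-.56)<.01)]))
E
python3 m2.py
```

```text
src 10296 [634.1  15.9] [100.8 328.8] 2.66 z [0.0073 0.0128 0.0503]
rack 10158 [490.7 -20.4] [308.  112.7] 81.8 z [0.0109 0.0129 0.021 ]
bull 508 [639.4 117. ] [17.5 56.7] 4.95 z [0.0348 0.0417 0.0478]
tin 849 [639.5  42.3] [50.1 49.3] 3.21 z [0.0256 0.0277 0.0325]
bottle 424 [646.2 -31.2] [33.9 28.8] 29.15 z [0.0257 0.0496 0.0531]
block 533 [ 647.6 -108.3] [34.  33.6] 2.87 z [0.024  0.0462 0.0481]
table 0.31332190337521304
```

View pics/w1.png

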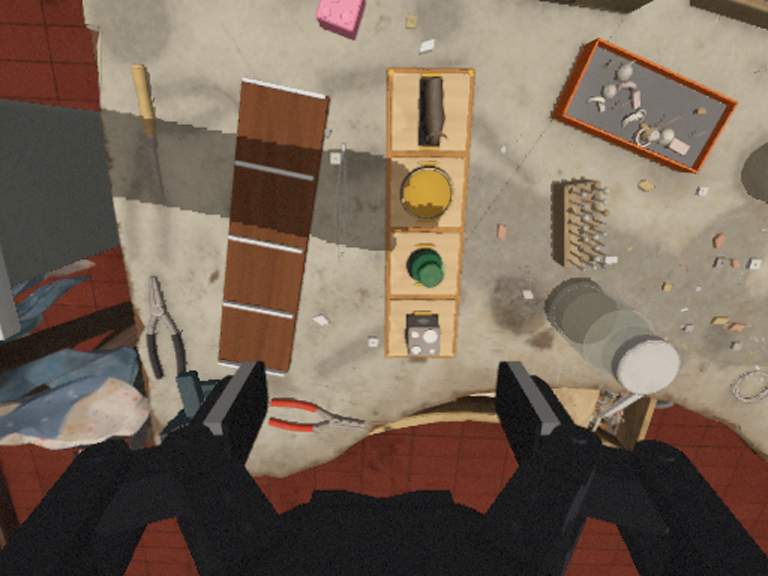

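The wrist view agrees with the top view to about 2 mm. Bull is at (432,110), tin (427,192), bottle (426,266) and steel block (423,333). I'll refine the rack, then pick the bull.

```bash
cat > m3.py <<'E'
from plan import *
z=np.load("pics/w1.npz");P=z["P"];Z=P[...,2]
for n,b,lo in (("rack",(.40,.56,-.21,.19),.007),("src",(.57,.72,-.2,.2),.006)):
    m=(P[...,0]>b[0])&(P[...,0]<b[1])&(P[...,1]>b[2])&(P[...,1]<b[3])&(Z>lo)&(Z<.06)
    m=cv2.morphologyEx(m.astype(np.uint8),cv2.MORPH_OPEN,np.ones((5,5)))
    k,l,s,_=cv2.connectedComponentsWithStats(m);m=l==1+np.argmax(s[1:,4])
    c,wh,a=cv2.minAreaRect((P[m][:,:2]*1000).astype(np.float32));print(n,np.round(c,1),np.round(wh,1),a)
E
python3 m3.py; python3 -c "
from plan import *
plan([(.64,.118,.18,92.7),(.64,.118,.06,92.7),(.64,.118,.030,92.7,.015)])"
```

```text
rack [477.2 -18.6] [307.5  84.8] 81.33833312988281
src [643.    4.9] [ 84.3 306.1] 2.702019453048706
12 rows, ends [6.39700e-01 1.18200e-01 3.01000e-02 9.27244e+01]
0.023 0.0095 0.024 0.1; 0.023 0.0095 0.024 0; 0.023 0.009 0.0245 0.1; 0.023 0.0095 0.024 0.1; 0.023 0.009 0.024 0; 0 0 0.03 0; 0 0 0.03 0; 0 0 0.03 0; 0 0 0.03 0; 0 0 0.01 0; 0 0 0.01 0; 0 0 0.01 0
```

>>> {"name": "arm_command", "arguments": {"plan": "0.023 0.0095 0.024 0.1; 0.023 0.0095 0.024 0; 0.023 0.009 0.0245 0; 0.023 0.0095 0.024 0; 0.023 0.009 0.024 0; 0 0 0.03 0; 0 0 0.03 0; 0 0 0.03 0; 0 0 0.03 0; 0 0 0.01 0; 0 0 0 0"}}

```text
clock: 5.45
tcp_pos: [0.6401, 0.118, 0.0505]
orientation: [-2.164, -2.277, 0.001]
contact_force: [0.6, -0.0, 0.5]
grip_width: 0.0853
gripper_force: 0.0
```

```bash
python3 -c "
from plan import *
o=r.get_obs();print(cur(o),o['contact_force'],o['joints'])
plan([(.6403,.118,.031,92.7,.01)])"
```

```text
[6.40065425e-01 1.18027179e-01 5.05128852e-02 9.28971870e+01] [ 0.5782307  -0.01788883  0.46958479] [-0.61802347  0.71793066  0.48623498  1.77499817 -0.46046542  0.76421685
  0.15541674]
2 rows, ends [6.40100e-01 1.18000e-01 3.10000e-02 9.26972e+01]
0 0 0.01 0.1; 0 0 0.0095 0.1
```

>>> {"name": "arm_command", "arguments": {"plan": "0 0 0.01 0.1; 0 0 0.0095 0.1; 0 0 0 0"}}

```text
clock: 5.82
tcp_pos: [0.6398, 0.1179, 0.0301]
orientation: [-2.168, -2.272, 0.002]
contact_force: [0.7, -0.8, -0.5]
grip_width: 0.0853
gripper_force: 0.0
```

>>> {"name": "arm_command", "arguments": {"plan": "0 0 0 0; 0 0 0 0; 0 0 0 0; 0 0 0 0; 0 0 0 0; 0 0 0 0; 0 0 0 0; 0 0 0 0", "hand": 1, "grip_force": 35}}

```text
clock: 6.82
tcp_pos: [0.6407, 0.1179, 0.031]
orientation: [2.169, 2.273, 0.001]
contact_force: [1.1, 0.4, 2.5]
grip_width: 0.0171
gripper_force: 34.2
```

```bash
python3 -c "
from plan import *
o=r.get_obs();print(cur(o),o['contact_force'],o['gripper_force'])
plan([(.640,.118,.11,92.7,.03),(.461,-.1307,.11,81.4),(.461,-.1307,.05,81.4,.03),(.461,-.1307,.032,81.4,.01)])"
```

```text
[6.40675304e-01 1.17903288e-01 3.09982773e-02 9.26791904e+01] [1.13191297 0.43162709 2.51728315] 34.19909971479309
15 rows, ends [ 4.61000e-01 -1.30700e-01  3.20000e-02  8.13792e+01]
0 0 -0.0265 -0; 0 -0.0005 -0.026 -0; 0 0 -0.0265 -0; -0.03 -0.024 0 1.4; -0.0305 -0.023 0 1.4; -0.031 -0.022 0 1.4; -0.032 -0.022 0 1.4; -0.032 -0.0205 0 1.4; -0.0325 -0.02 0 1.5; -0.0335 -0.019 0 1.4; -0.0335 -0.0185 0 1.4; 0 0 0.03 -0; 0 0 0.03 -0; 0 0 0.009 -0; 0 0 0.009 -0
```

```bash
python3 -c "
from h import *
for n in ('top0','scene0','w1'):
    P=np.load(f'pics/{n}.npz')['P']
    m=(P[...,0]>.33)&(P[...,0]<.52)&(P[...,1]<-.12)&(P[...,1]>-.32)&(P[...,2]>.025)
    p=P[m];print(n,len(p))
    for a in np.arange(-.32,-.12,.02):
        q=p[(p[:,1]>=a)&(p[:,1]<a+.02)]
        if len(q)>3: print(round(a,2),len(q),q.min(0).round(3),q.max(0).round(3))
"
```

```text
top0 1525
-0.32 59 [ 0.409 -0.32   0.05 ] [ 0.454 -0.303  0.067]
-0.3 168 [ 0.387 -0.296  0.066] [ 0.438 -0.28   0.085]
-0.28 302 [ 0.382 -0.28   0.041] [ 0.437 -0.26   0.085]
-0.26 208 [ 0.381 -0.26   0.062] [ 0.435 -0.24   0.085]
-0.24 253 [ 0.377 -0.24   0.059] [ 0.432 -0.22   0.088]
-0.22 331 [ 0.376 -0.22   0.032] [ 0.428 -0.2    0.088]
-0.2 93 [ 0.389 -0.2    0.043] [ 0.41  -0.181  0.056]
-0.18 98 [ 0.385 -0.18   0.042] [ 0.406 -0.16   0.056]
-0.16 13 [ 0.387 -0.16   0.04 ] [ 0.404 -0.158  0.053]
scene0 1493
-0.3 161 [ 0.383 -0.298  0.048] [ 0.436 -0.28   0.085]
-0.28 221 [ 0.38  -0.28   0.043] [ 0.435 -0.26   0.086]
-0.26 183 [ 0.377 -0.26   0.026] [ 0.432 -0.24   0.085]
-0.24 230 [ 0.374 -0.24   0.025] [ 0.429 -0.22   0.089]
-0.22 498 [ 0.372 -0.22   0.025] [ 0.427 -0.201  0.089]
-0.2 83 [ 0.385 -0.2    0.042] [ 0.407 -0.18   0.057]
-0.18 112 [ 0.382 -0.18   0.042] [ 0.404 -0.16   0.057]
w1 556
-0.22 198 [ 0.372 -0.219  0.037] [ 0.403 -0.2    0.086]
-0.2 157 [ 0.385 -0.2    0.042] [ 0.407 -0.18   0.057]
-0.18 197 [ 0.383 -0.18   0.043] [ 0.405 -0.16   0.056]
```

>>> {"name": "arm_command", "arguments": {"plan": "0 0 -0.0265 0; 0 0 -0.026 0; 0 0 -0.0265 0; -0.03 -0.024 0 1.4; -0.0305 -0.023 0 1.4; -0.031 -0.022 0 1.4; -0.032 -0.022 0 1.4; 0 0 0 0"}}

```text
clock: 7.82
tcp_pos: [0.5478, -0.0098, 0.1094]
orientation: [-2.282, -2.157, 0.004]
contact_force: [0.4, 0.9, -1.5]
grip_width: 0.0173
gripper_force: 34.6
```

>>> {"name": "arm_command", "arguments": {"plan": "-0.032 -0.0205 0 1.4; -0.0325 -0.02 0 1.5; -0.0335 -0.019 0 1.4; -0.0335 -0.0185 0 1.4; 0 0 0 0; 0 0 0 0"}}

```text
clock: 8.57
tcp_pos: [0.462, -0.1298, 0.1097]
orientation: [-2.381, -2.049, -0.001]
contact_force: [-0.4, 0.1, -2.4]
grip_width: 0.017
gripper_force: 34.7
```

```bash
python3 -c "
from plan import *
o=r.get_obs();print(cur(o),o['contact_force'],o['joints'])
plan([(.461,-.1307,.052,81.4,.03),(.461,-.1307,.033,81.4,.01)])"
```

```text
[ 0.46198354 -0.12982724  0.10969304 81.44783675] [-0.41997483  0.14011446 -2.35396632] [-0.37063813  0.41256904  0.63452433  2.16277029 -0.38970988  0.67754645
  0.3830463 ]
4 rows, ends [ 4.60800e-01 -1.30700e-01  3.32000e-02  8.14478e+01]
-0.0005 -0.0005 0.029 0; -0.0005 -0.0005 0.0285 0; 0 0 0.0095 0; 0 0 0.0095 0
```

>>> {"name": "arm_command", "arguments": {"plan": "-0.0005 -0.0005 0.029 0; -0.0005 -0.0005 0.0285 0; 0 0 0.0095 0; 0 0 0.0095 0; 0 0 0 0; 0 0 0 0"}}

```text
clock: 9.32
tcp_pos: [0.4607, -0.1316, 0.0339]
orientation: [2.381, 2.048, 0.001]
contact_force: [-0.5, -0.0, -1.1]
grip_width: 0.0167
gripper_force: 34.7
```

>>> {"name": "arm_command", "arguments": {"plan": "0 0 0.001 0; 0 0 0.001 0; 0 0 0 0"}}

```text
clock: 9.7
tcp_pos: [0.4602, -0.1315, 0.0314]
orientation: [2.382, 2.048, 0.0]
contact_force: [-0.6, -0.3, -1.0]
grip_width: 0.0173
gripper_force: 34.7
```

>>> {"name": "arm_command", "arguments": {"plan": "0 0 0.001 0; 0 0 0 0"}}

```text
clock: 9.95
tcp_pos: [0.4603, -0.1317, 0.0308]
orientation: [-2.382, -2.048, -0.001]
contact_force: [-1.3, 0.6, 6.4]
grip_width: 0.0171
gripper_force: 35.7
```

Contact is felt (about +8 N), so I release with a partial opening.

>>> {"name": "arm_command", "arguments": {"plan": "0 0 0 0; 0 0 0 0; 0 0 0 0; 0 0 0 0", "hand": 0}}

```text
clock: 10.45
tcp_pos: [0.4601, -0.1315, 0.0302]
orientation: [-2.382, -2.048, 0.0]
contact_force: [0.0, 0.2, -0.7]
grip_width: 0.0427
gripper_force: 0.0
```

```bash
python3 -c "
from plan import *
o=r.get_obs();print(cur(o),o['contact_force'])
plan([(.461,-.131,.12,81.4,.035),(.641,.0435,.12,92.7),(.641,.0435,.055,92.7,.03),(.641,.0435,.028,92.7,.01)])"
```

```text
[ 4.60143347e-01 -1.31531230e-01  3.02324442e-02  8.13855553e+01] [ 0.00844077  0.2104762  -0.6669368 ]
16 rows, ends [6.40900e-01 4.37000e-02 2.82000e-02 9.26856e+01]
0 0.0005 -0.03 -0; 0.0005 0 -0.03 -0; 0 0.0005 -0.03 -0; 0.0285 0.0215 0 -1.6; 0.028 0.0225 0 -1.6; 0.027 0.0235 0 -1.6; 0.027 0.024 0 -1.7; 0.0255 0.0245 0 -1.6; 0.0255 0.0255 0 -1.6; 0.0245 0.026 0 -1.6; 0 0 0.0215 -0; 0 0 0.022 -0; 0 0 0.0215 -0; 0 0 0.009 -0; 0 0 0.009 -0; 0 0 0.009 -0
```

>>> {"name": "arm_command", "arguments": {"plan": "0 0 -0.03 0; 0 0 -0.03 0; 0 0 -0.03 0"}}

```text
clock: 10.82
tcp_pos: [0.4599, -0.1316, 0.1211]
orientation: [-2.382, -2.048, 0.001]
contact_force: [0.9, 0.4, -0.3]
grip_width: 0.0428
gripper_force: 0.0
```

>>> {"name": "arm_command", "arguments": {"plan": "0.0285 0.0215 0 -1.6; 0.028 0.0225 0 -1.6; 0.027 0.0235 0 -1.6; 0.027 0.024 0 -1.7; 0.0255 0.0245 0 -1.6; 0.0255 0.0255 0 -1.6; 0.0245 0.026 0 -1.6; 0 0 0.0215 0; 0 0 0.022 0; 0 0 0.0215 0; 0 0 0 0; 0 0 0 0", "hand": -1}}

```text
clock: 12.32
tcp_pos: [0.6399, 0.0427, 0.0555]
orientation: [2.17, 2.272, 0.0]
contact_force: [-0.8, -0.3, -0.0]
grip_width: 0.0852
gripper_force: 0.0
```

```bash
python3 -c "
from plan import *
o=r.get_obs();print(cur(o),o['contact_force'],o['joints'])
plan([(.641,.0437,.027,92.7,.01)])
shot('top','t1',1)
P=np.load('pics/t1.npz')['P'];
d=P[...,:2]-[.461,-.131];m=(abs(d)<.033).all(-1)&(P[...,2]>.024)&(P[...,2]<.06)
c,wh,a=cv2.minAreaRect((P[m][:,:2]*1000).astype(np.float32));print(c,wh,a,np.percentile(P[m][:,2],[5,50,95]))"
```

```text
[6.39929533e-01 4.26691837e-02 5.55437939e-02 9.26332934e+01] [-0.79289475 -0.29295391 -0.04239919] [-0.51695091  0.70113063  0.50026813  1.79907947 -0.46519686  0.7605098
  0.27337934]
3 rows, ends [6.40900e-01 4.37000e-02 2.70000e-02 9.27333e+01]
0.0005 0.0005 0.0095 -0; 0 0 0.0095 -0; 0.0005 0.0005 0.0095 -0.1
(462.1252746582031, -130.03640747070312) (56.518192291259766, 17.757957458496094) 83.43211364746094 [0.03404827 0.03969534 0.04570205]
```

>>> {"name": "arm_command", "arguments": {"plan": "0.0005 0.0005 0.0095 0; 0 0 0.0095 0; 0.0005 0.0005 0.0095 0; 0 0 0 0"}}

```text
clock: 12.88
tcp_pos: [0.64, 0.0444, 0.0256]
orientation: [-2.168, -2.272, 0.002]
contact_force: [0.3, -0.8, 0.3]
grip_width: 0.0855
gripper_force: 0.0
```

>>> {"name": "arm_command", "arguments": {"plan": "0 0 0 0; 0 0 0 0; 0 0 0 0; 0 0 0 0; 0 0 0 0; 0 0 0 0", "hand": 1, "grip_force": 30}}

```text
clock: 13.62
tcp_pos: [0.641, 0.0443, 0.0274]
orientation: [2.169, 2.273, 0.001]
contact_force: [-2.2, 0.1, 6.4]
grip_width: 0.0488
gripper_force: 31.3
```

```bash
python3 -c "
from plan import *
o=r.get_obs();print(cur(o),o['contact_force'],o['gripper_force'],o['grip_width'])
plan([(.641,.0437,.10,92.7,.025),(.4723,-.0556,.10,81.4),(.4723,-.0556,.048,81.4,.03),(.4723,-.0556,.029,81.4,.01)])"
```

```text
[6.41000149e-01 4.42666891e-02 2.74498868e-02 9.26755066e+01] [-2.2157521   0.08861334  6.40230419] 31.26580228563398 0.04884118275827371
12 rows, ends [ 4.72500e-01 -5.55000e-02  2.89000e-02  8.13755e+01]
0 0 -0.024 -0; -0.0005 0 -0.0245 -0; 0 0 -0.024 -0; -0.0185 -0.0345 0 2.3; -0.0195 -0.034 0 2.2; -0.021 -0.033 0 2.3; -0.022 -0.0325 0 2.2; -0.0235 -0.031 0 2.3; 0 0 0.026 -0; 0 0 0.026 -0; 0 0 0.0095 -0; 0 0 0.0095 -0
```

>>> {"name": "arm_command", "arguments": {"plan": "0 0 -0.024 0; -0.0005 0 -0.0245 0; 0 0 -0.024 0; -0.0185 -0.0345 0 2.3; -0.0195 -0.034 0 2.2; -0.021 -0.033 0 2.3; -0.022 -0.0325 0 2.2; -0.0235 -0.031 0 2.3; 0 0 0 0; 0 0 0 0"}}

```text
clock: 14.88
tcp_pos: [0.4731, -0.0551, 0.0995]
orientation: [2.381, 2.049, 0.002]
contact_force: [0.4, 0.2, -1.7]
grip_width: 0.0484
gripper_force: 31.5
```

```bash
python3 -c "
from plan import *
o=r.get_obs();print(cur(o),o['contact_force'],o['gripper_force'],o['grip_width'])
plan([(.4725,-.0557,.048,81.4,.03),(.4725,-.0557,.030,81.4,.01)])
shot('scene','s2',1.5)"
```

```text
[ 4.73131481e-01 -5.50898699e-02  9.95220681e-02  8.14183769e+01] [ 0.39268258  0.23585051 -1.72472665] 31.49803353007883 0.04842636718207439
4 rows, ends [ 4.72600e-01 -5.55000e-02  3.00000e-02  8.14184e+01]
-0.0005 -0.0005 0.026 0; 0 0 0.0255 0; 0 0 0.009 0; 0 0 0.009 0
```

View pics/s2.png

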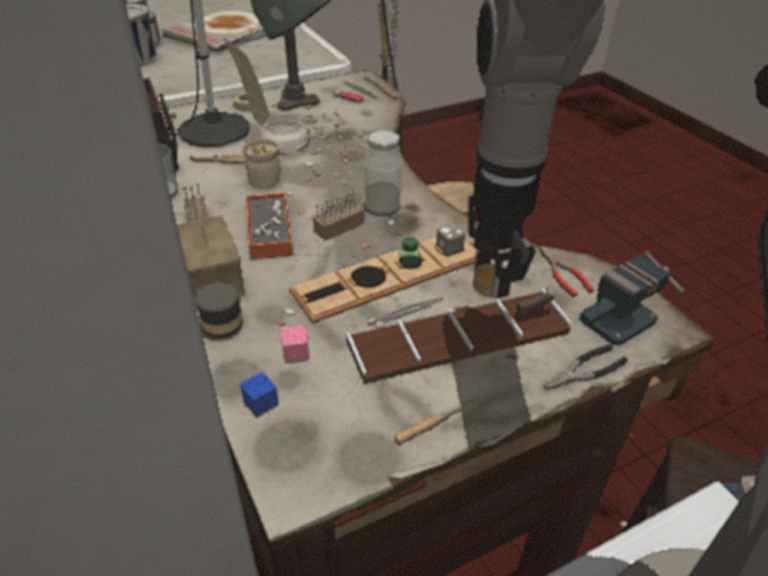

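The bull stands in the rightmost bay at (535,303). The tin hangs level in the gripper at (487,280). I lower it now.

>>> {"name": "arm_command", "arguments": {"plan": "-0.0005 -0.0005 0.026 0; 0 0 0.0255 0; 0 0 0.009 0; 0 0 0.0095 0; 0 0 0 0; 0 0 0.001 0; 0 0 0 0"}}

```text
clock: 15.8
tcp_pos: [0.4721, -0.0559, 0.0287]
orientation: [2.382, 2.048, 0.001]
contact_force: [-0.6, -0.8, -1.5]
grip_width: 0.0489
gripper_force: 31.5
```

>>> {"name": "arm_command", "arguments": {"plan": "0 0 0.001 0; 0 0 0 0"}}

```text
clock: 16.05
tcp_pos: [0.4719, -0.0558, 0.0274]
orientation: [2.382, 2.048, 0.001]
contact_force: [-0.6, 0.1, -0.5]
grip_width: 0.0485
gripper_force: 31.6
```

>>> {"name": "arm_command", "arguments": {"plan": "0 0 0.001 0; 0 0 0 0"}}

```text
clock: 16.3
tcp_pos: [0.4719, -0.0558, 0.0273]
orientation: [-2.382, -2.047, -0.002]
contact_force: [-3.8, 1.3, 16.2]
grip_width: 0.0486
gripper_force: 32.9
```

>>> {"name": "arm_command", "arguments": {"plan": "0 0 0 0; 0 0 0 0; 0 0 0 0; 0 0 0 0", "hand": -0.7}}

```text
clock: 16.8
tcp_pos: [0.4716, -0.0559, 0.0262]
orientation: [-2.382, -2.048, 0.0]
contact_force: [-0.6, 0.1, 0.1]
grip_width: 0.0721
gripper_force: 0.0
```

```bash
python3 -c "
from plan import *
o=r.get_obs();print(cur(o),o['contact_force'],o['grip_width'])
plan([(.472,-.0557,.12,81.4,.035),(.6475,-.0315,.12,92.7),(.6475,-.0315,.06,92.7,.03),(.6475,-.0315,.032,92.7,.01)])"
```

```text
[ 4.71625706e-01 -5.58901418e-02  2.61781749e-02  8.13822487e+01] [-0.59224762  0.12186793  0.10553174] 0.0721356601880274
14 rows, ends [ 6.47600e-01 -3.13000e-02  3.22000e-02  9.26822e+01]
0 0 -0.0315 -0; 0 0 -0.031 -0; 0 0.0005 -0.0315 -0; 0.01 0.034 0 -2.3; 0.009 0.0345 0 -2.2; 0.007 0.0345 0 -2.3; 0.006 0.035 0 -2.3; 0.005 0.035 0 -2.2; 0 0 0.02 -0; 0 0 0.02 -0; 0 0 0.02 -0; 0 0 0.0095 -0; 0 0 0.0095 -0; 0 0 0.009 -0
```

>>> {"name": "arm_command", "arguments": {"plan": "0 0 -0.0315 0; 0 0 -0.031 0; 0 0.0005 -0.0315 0; 0.01 0.034 0 -2.3; 0.009 0.0345 0 -2.2; 0.007 0.0345 0 -2.3; 0.006 0.035 0 -2.3; 0.005 0.035 0 -2.2; 0 0 0.02 0; 0 0 0.02 0; 0 0 0.02 0; 0 0 0 0; 0 0 0 0"}}

```text
clock: 18.42
tcp_pos: [0.6476, -0.0316, 0.0606]
orientation: [2.169, 2.272, 0.0]
contact_force: [-0.8, 0.7, 1.3]
grip_width: 0.0724
gripper_force: 0.0
```

```bash
cat > chk.py <<'E'
from plan import *
import sys
tag=sys.argv[1];x,y=float(sys.argv[2]),float(sys.argv[3])
shot('top',tag,1.5);P=np.load(f'pics/{tag}.npz')['P']
d=P[...,:2]-[x,y];m=(abs(d)<.032).all(-1)&(P[...,2]>.0225)&(P[...,2]<.06)
c,wh,a=cv2.minAreaRect((P[m][:,:2]*1000).astype(np.float32));print(c,wh,a,np.percentile(P[m][:,2],[5,50,95]))
E
python3 chk.py t2 .472 -.056; python3 -c "
from plan import *
o=r.get_obs();print(cur(o),o['contact_force'],o['grip_width'])
plan([(.6475,-.0315,.028,92.7,.011)])"
```

```text
[ 6.47991952e-01 -3.16089415e-02  6.09924656e-02  9.26654386e+01] [0.57343583 0.27423117 0.05057901] 0.07257353122360453
3 rows, ends [ 6.47500e-01 -3.16000e-02  2.80000e-02  9.26654e+01]
0 0 0.011 -0; 0 -0.0005 0.011 -0; 0 0 0.011 -0Traceback (most recent call last):
  File "chk.py", line 6, in <module>
    c,wh,a=cv2.minAreaRect((P[m][:,:2]*1000).astype(np.float32));print(c,wh,a,np.percentile(P[m][:,2],[5,50,95]))
                                                                              ~~~~~~~~~~~~~^^^^^^^^^^^^^^^^^^^^^
    return _quantile_unchecked(
        a, q, axis, out, overwrite_input, method, keepdims, weights)
    return _ureduce(a,
                    func=_quantile_ureduce_func,
    ...<5 lines>...
                    overwrite_input=overwrite_input,
                    method=method)
    r = func(a, **kwargs)
    result = _quantile(arr,
                       quantiles=q,
    ...<2 lines>...
                       out=out,
                       weights=wgt)
    slices_having_nans = np.isnan(arr[-1, ...])
                                  ~~~^^^^^^^^^
IndexError: index -1 is out of bounds for axis 0 with size 0
```

>>> {"name": "arm_command", "arguments": {"plan": "0 0 0.011 0; 0 0 0.011 0; 0 0 0.011 0; 0 0 0 0"}}

```text
clock: 18.98
tcp_pos: [0.6467, -0.0312, 0.0259]
orientation: [-2.168, -2.272, 0.003]
contact_force: [0.9, 0.1, -0.2]
grip_width: 0.0727
gripper_force: 0.0
```

>>> {"name": "arm_command", "arguments": {"plan": "0 0 0 0; 0 0 0 0; 0 0 0 0; 0 0 0 0; 0 0 0 0; 0 0 0 0", "hand": 1, "grip_force": 30}}

```text
clock: 19.73
tcp_pos: [0.6481, -0.0315, 0.0279]
orientation: [2.168, 2.272, 0.001]
contact_force: [-0.7, -0.0, 4.8]
grip_width: 0.0331
gripper_force: 30.2
```

```bash
python3 -c "
from plan import *
o=r.get_obs();print(cur(o),o['contact_force'],o['grip_width'])
plan([(.6475,-.0315,.11,92.7,.028),(.4837,.0196,.11,81.4),(.4837,.0196,.05,81.4,.03),(.4837,.0196,.030,81.4,.01)])"
```

```text
[ 6.48123647e-01 -3.14708738e-02  2.78954105e-02  9.26770227e+01] [-0.68419432 -0.04821006  4.76900395] 0.033094634484294214
12 rows, ends [4.8340e-01 1.9400e-02 2.9900e-02 8.1377e+01]
0 0 -0.0275 -0; 0 -0.0005 -0.027 -0; 0 0 -0.0275 -0; 0.0115 -0.0325 0 2.3; 0.0105 -0.0325 0 2.2; 0.0095 -0.033 0 2.3; 0.0075 -0.0335 0 2.2; 0.0065 -0.0335 0 2.3; 0 0 0.03 -0; 0 -0.0005 0.03 -0; 0 0 0.01 -0; 0 0 0.01 -0
```

>>> {"name": "arm_command", "arguments": {"plan": "0 0 -0.0275 0; 0 0 -0.027 0; 0 0 -0.0275 0; 0.0115 -0.0325 0 2.3; 0.0105 -0.0325 0 2.2; 0.0095 -0.033 0 2.3; 0.0075 -0.0335 0 2.2; 0.0065 -0.0335 0 2.3; 0 0 0 0; 0 0 0.03 0; 0 0 0.03 0; 0 0 0.01 0; 0 0 0.008 0; 0 0 0 0; 0 0 0 0"}}

```text
clock: 21.6
tcp_pos: [0.4845, 0.0195, 0.0319]
orientation: [2.382, 2.048, 0.002]
contact_force: [-0.7, -0.2, -0.1]
grip_width: 0.0331
gripper_force: 30.2
```

```bash
python3 -c "
from plan import *
o=r.get_obs();print(cur(o),o['contact_force'],o['grip_width'])"
```

```text
[4.84492346e-01 1.94639382e-02 3.19043864e-02 8.13786177e+01] [-0.68569191 -0.24993829 -0.11820922] 0.03307454886441589
```

>>> {"name": "arm_command", "arguments": {"plan": "0 0 0.001 0; 0 0 0.001 0; 0 0 0 0"}}

```text
clock: 21.98
tcp_pos: [0.4839, 0.0195, 0.0294]
orientation: [-2.382, -2.048, -0.0]
contact_force: [0.7, -0.6, -0.1]
grip_width: 0.033
gripper_force: 30.2
```

>>> {"name": "arm_command", "arguments": {"plan": "0 0 0.001 0; 0 0 0 0"}}

```text
clock: 22.22
tcp_pos: [0.4839, 0.0195, 0.0282]
orientation: [-2.382, -2.048, 0.0]
contact_force: [-0.7, -0.2, -0.6]
grip_width: 0.0332
gripper_force: 30.2
```

>>> {"name": "arm_command", "arguments": {"plan": "0 0 0.001 0; 0 0 0 0"}}

```text
clock: 22.48
tcp_pos: [0.484, 0.0195, 0.0278]
orientation: [-2.382, -2.048, -0.001]
contact_force: [-3.0, 0.2, 8.2]
grip_width: 0.0331
gripper_force: 31.1
```

>>> {"name": "arm_command", "arguments": {"plan": "0 0 0 0; 0 0 0 0; 0 0 0 0; 0 0 0 0", "hand": -0.6}}

```text
clock: 22.98
tcp_pos: [0.4839, 0.0195, 0.0272]
orientation: [-2.382, -2.048, 0.0]
contact_force: [0.5, 0.2, 0.3]
grip_width: 0.0686
gripper_force: 0.0
```

```bash
python3 -c "
from plan import *
o=r.get_obs();print(cur(o),o['contact_force'],o['grip_width'])
plan([(.484,.0195,.13,81.4,.035),(.6487,-.1075,.13,92.7),(.6487,-.1075,.06,92.7,.03),(.6487,-.1075,.029,92.7,.011)])"
```

```text
[4.83872081e-01 1.95040280e-02 2.72045568e-02 8.13849104e+01] [0.46937927 0.23949872 0.28762785] 0.06864987168718949
15 rows, ends [ 6.48900e-01 -1.07700e-01  2.92000e-02  9.26849e+01]
0 0 -0.0345 -0; 0 0 -0.034 -0; 0 0 -0.0345 -0; -0.017 0.0305 0 -1.9; -0.0175 0.0295 0 -1.9; -0.019 0.029 0 -1.9; -0.0195 0.029 0 -1.8; -0.021 0.0275 0 -1.9; -0.0215 0.0275 0 -1.9; 0 0 0.0235 -0; 0 0 0.0235 -0; 0 0 0.023 -0; 0 0 0.0105 -0; 0 0 0.0105 -0; 0 0 0.01 -0
```

>>> {"name": "arm_command", "arguments": {"plan": "0 0 -0.0345 0; 0 0 -0.034 0; 0 0 -0.0345 0; -0.017 0.0305 0 -1.9; -0.0175 0.0295 0 -1.9; -0.019 0.029 0 -1.9; -0.0195 0.029 0 -1.8; -0.021 0.0275 0 -1.9; -0.0215 0.0275 0 -1.9; 0 0 0.0235 0; 0 0 0.0235 0; 0 0 0.023 0; 0 0 0 0; 0 0 0.0105 0; 0 0 0.0105 0; 0 0 0.01 0; 0 0 0 0"}}

```text
clock: 25.1
tcp_pos: [0.6483, -0.1075, 0.0283]
orientation: [-2.168, -2.272, 0.001]
contact_force: [-0.1, -0.0, 0.2]
grip_width: 0.0684
gripper_force: 0.0
```

>>> {"name": "arm_command", "arguments": {"plan": "0 0 0 0; 0 0 0 0; 0 0 0 0; 0 0 0 0; 0 0 0 0; 0 0 0 0", "hand": 1, "grip_force": 60}}

```text
clock: 25.85
tcp_pos: [0.6497, -0.1079, 0.03]
orientation: [2.168, 2.272, 0.002]
contact_force: [0.3, 0.4, 5.9]
grip_width: 0.0331
gripper_force: 61.0
```

```bash
python3 -c "
from plan import *
o=r.get_obs();print(cur(o),o['contact_force'],o['grip_width'])
plan([(.6487,-.1075,.13,92.7,.028),(.4950,.0947,.13,81.4),(.4950,.0947,.05,81.4,.03),(.4950,.0947,.032,81.4,.01)])"
```

```text
[ 6.49693374e-01 -1.07892189e-01  3.00401976e-02  9.26782928e+01] [0.30172441 0.3980405  5.9082115 ] 0.03307662592407694
16 rows, ends [4.94900e-01 9.48000e-02 3.20000e-02 8.13783e+01]
0 0 -0.025 -0; 0 -0.0005 -0.025 -0; 0.0005 0 -0.025 -0; 0 -0.0005 -0.025 -0; 0.03 -0.0205 0 1.6; 0.029 -0.0215 0 1.6; 0.029 -0.022 0 1.6; 0.028 -0.023 0 1.6; 0.0275 -0.024 0 1.7; 0.0265 -0.0245 0 1.6; 0.026 -0.0255 0 1.6; 0 0 0.0265 -0; 0 0 0.027 -0; 0 0 0.0265 -0; 0 0 0.009 -0; 0 0 0.009 -0
```

>>> {"name": "arm_command", "arguments": {"plan": "0 0 -0.025 0; 0 0 -0.025 0; 0 0 -0.025 0; 0 0 -0.025 0; 0.03 -0.0205 0 1.6; 0.029 -0.0215 0 1.6; 0.029 -0.022 0 1.6; 0.028 -0.023 0 1.6; 0.0275 -0.024 0 1.7; 0.0265 -0.0245 0 1.6; 0.026 -0.0255 0 1.6; 0 0 0 0; 0 0 0.0265 0; 0 0 0.027 0; 0 0 0.0265 0; 0 0 0.01 0; 0 0 0.007 0; 0 0 0 0; 0 0 0 0"}}

```text
clock: 28.22
tcp_pos: [0.4957, 0.0946, 0.0329]
orientation: [2.382, 2.048, 0.002]
contact_force: [0.2, -0.3, -4.5]
grip_width: 0.0331
gripper_force: 60.8
```

```bash
python3 -c "
from plan import *
o=r.get_obs();print(cur(o),o['contact_force'],o['grip_width'])"
```

```text
[4.95687125e-01 9.46258347e-02 3.29433882e-02 8.13847010e+01] [ 0.16366364 -0.3417236  -4.51578976] 0.03305422165103835
```

>>> {"name": "arm_command", "arguments": {"plan": "0 -0.0005 0.001 0; 0 0 0.001 0; 0 0 0 0"}}

```text
clock: 28.6
tcp_pos: [0.4946, 0.0947, 0.0303]
orientation: [-2.382, -2.048, -0.0]
contact_force: [0.8, -0.4, -5.2]
grip_width: 0.033
gripper_force: 60.9
```

>>> {"name": "arm_command", "arguments": {"plan": "0 0 0.001 0; 0 0 0 0"}}

```text
clock: 28.85
tcp_pos: [0.4947, 0.0946, 0.03]
orientation: [-2.382, -2.048, -0.001]
contact_force: [-3.7, 0.6, 6.3]
grip_width: 0.0335
gripper_force: 62.6
```

Contact, so I release, lift and retreat over the source board to look back.

>>> {"name": "arm_command", "arguments": {"plan": "0 0 0 0; 0 0 0 0; 0 0 0 0; 0 0 0 0", "hand": -0.6}}

```text
clock: 29.35
tcp_pos: [0.4947, 0.0946, 0.0293]
orientation: [2.382, 2.048, 0.0]
contact_force: [-0.3, -1.0, -0.4]
grip_width: 0.0685
gripper_force: 0.0
```

>>> {"name": "arm_command", "arguments": {"plan": "0 0 -0.03 0; 0 0 -0.035 0; 0 0 -0.04 0; 0 0.03 -0.04 0; 0 0.03 -0.04 0; 0 0.03 -0.04 0; -0.03 0 -0.02 0; -0.03 0 0 0; 0 0 0 0; 0 0 0 0"}}

```text
clock: 30.6
tcp_pos: [0.5739, 0.0219, 0.2738]
orientation: [-2.381, -2.047, 0.001]
contact_force: [-0.4, 0.1, -0.3]
grip_width: 0.0683
gripper_force: 0.0
```

```bash
python3 - <<'E'
from plan import *
o=r.get_obs();print(cur(o),o['contact_force'],o['grip_width'])
shot('wrist','w2',1.5);shot('scene','s3',1.5)
for t in('w2','s3'):
  P=np.load(f'pics/{t}.npz')['P']
  for n,x,y in(("block",.495,.0947),("bottle",.4837,.0196),("tin",.4723,-.0556),("bull",.461,-.1307)):
    d=P[...,:2]-[x,y];m=(abs(d)<.031).all(-1)&(P[...,2]>.0235)&(P[...,2]<.06)
    if m.sum()<20: print(n,"few");continue
    c,wh,a=cv2.minAreaRect((P[m][:,:2]*1000).astype(np.float32));print(t,n,np.round(c,1),np.round(wh,1),round(a,1),np.percentile(P[m][:,2],[5,50,95]).round(4))
E
```

```text
[5.73875426e-01 2.18757223e-02 2.73813901e-01 8.13651800e+01] [-0.40342418  0.06149015 -0.31044515] 0.06826407574497202
w2 block [493.9  93.5] [33.1 34.4] 81.2 [0.034  0.0466 0.048 ]
w2 bottle [484.9  19.1] [29.3 34.3] 48.4 [0.0295 0.0494 0.053 ]
w2 tin [471.4 -57.3] [50.3 50.7] 71.3 [0.025  0.0277 0.0317]
w2 bull [ 460.6 -130.4] [55.  17.9] 84.1 [0.0316 0.0415 0.0471]
s3 block [491.9  93. ] [34.4 35.5] 78.8 [0.0254 0.0459 0.0487]
s3 bottle [478.7  18.5] [33.2 29.7] 62.4 [0.0262 0.0389 0.0536]
s3 tin [470.4 -57.8] [50.6 50.8] 11.0 [0.0253 0.0284 0.0328]
s3 bull [ 459.9 -132.7] [58. 20.] 88.7 [0.028  0.0401 0.0476]
```

View pics/w2.png

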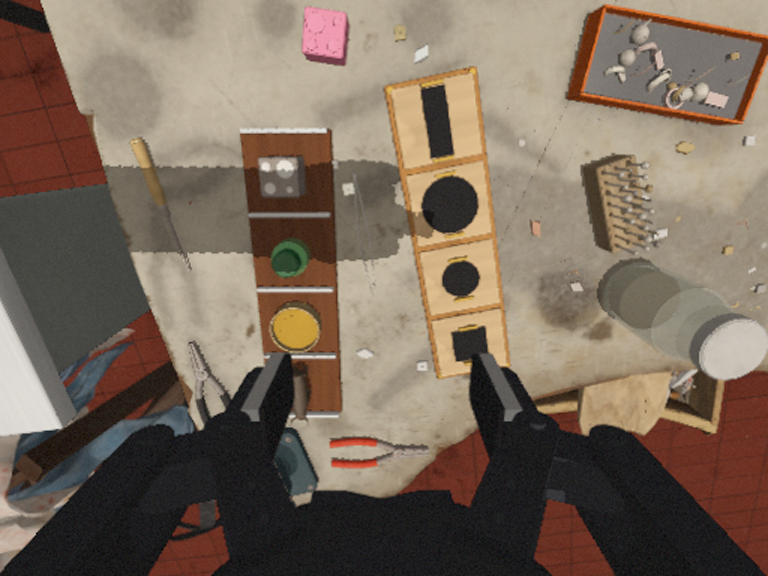

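View pics/s3.png

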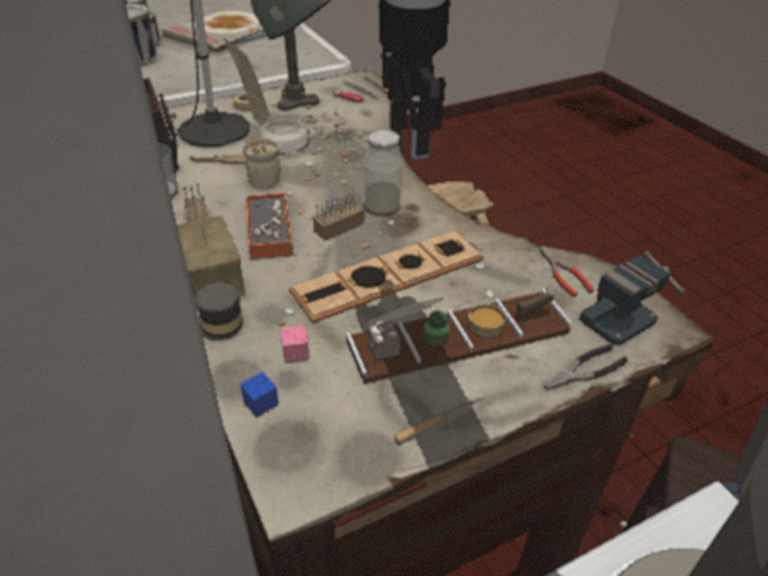

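All four stand upright and centred within about 2 mm. From left to right the block is at (280,178), the bottle (290,258), the tin (296,327) and the bull (301,390), and the gripper is clear. I hand in the job.

```bash
python3 -c "
from bench import ticket
print(ticket.hand_in())"
```

```text
the job is handed in; nothing more can be done
None
```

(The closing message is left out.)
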